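Load a bisque tile in the sloping stencil jig

TASK

Set the oblong tile up for stencilling: take it from the ware board, lay it on the sloping bed of the jig with its long side along the lower fence, and let go short of the fences so that it slides down into the corner by its own weight, flat and snug against both fences; do not drop it or push it home. Then swing the stencil frame down over it, gently, until it is fully down on its rests. Leave the other things where they are.

Things in the scene. Friction and masses are not known exactly. Their poses are not given: they have to be found in the camera images.
- tile_mid (a point): Centre (half-way up) of the oblong tile of plain cream bisque clay: a loose slab 50 mm (its x) by 100 mm (its y, the long side) by 10 mm thick (its z), about 0.1 kg, the same end for end. It starts flat on the ware board (top 12 mm above the table), in one of three places along it, the fingers' room of 25 mm clear at its long sides. Not the square tile nor the round coaster.
- tile: The same oblong tile; this origin is the centre of its underside.
- bed: Sloping bed of the stencil jig: a pale plate on four posts, fixed, turned up to 0.3 rad either way. Origin: the locating corner, on the bed's face where the inner faces of the fences meet, 42 mm above the table. x: square away from the lower fence; y: along the lower fence, away from the side fence; z: the bed's normal. x and y each climb 0.30 per unit, so the face slopes 25 degrees to the corner.
- bed_mid (a point): Middle of the bed's face, at (66, 76, 0) mm of the bed's frame; the plate spans x -14 to 146, y -14 to 166 mm. Face and fences are slick (friction about 0.12): a tile let go on it slides by itself into the corner in under half a second. A tile fully home has its centre at (25, 50, 5) mm of the bed's frame. With fingers either side of the tile, 30 to 40 mm short of the lower fence leaves room for them.
- lower_fence (a point): Middle of the lower fence's inner top edge, (0, 82, 7) mm of the bed's frame: a steel bar 12 mm wide, 7 mm high (the tile is 10), on x -12 to 0, y 8 to 156 mm. The tile's long side comes to lie along it.
- side_fence (a point): Middle of the side fence's inner top edge, (75, 0, 7) mm of the bed's frame: a steel bar 12 mm wide, 7 mm high, on y -12 to 0, x 8 to 142 mm. The tile's short end comes to lie against it.
- stencil (a joint): Angle (rad) of the hinged stencil frame: 0 is fully down, flat over the bed on its rests, its underside 1.5 mm above a seated tile; it grows as the frame is raised. It starts raised, 1.7 to 2.05 (upright is about 1.9; stop at 2.15), on the bed's high-y side. The hinge is stiff (0.45 N m, some 3 N at the free bar): the frame stays at any angle and must be moved all the way down.
- hinge (a point): Middle of the frame's hinge axis, at (50, 158, 12) mm of the bed's frame; the axis runs along the bed's x. The frame when down reaches from it to the bed's -y: 120 mm wide (bed x -10 to 110), of 12 mm square aluminium bar, filled by a thin steel sheet with three heart-shaped holes.
- free_bar (a point): Middle of the free bar of the stencil frame, on its top face, 158 mm from the hinge axis; the bar lies 152 to 164 mm from the axis. It turns with the frame: x along the hinge axis, -y away from the hinge, z out of the frame's top face, 11.5 mm above the hinge axis. Raised, that face looks away from the bed; pushed there with shut fingers the frame swings down.
- handle (a point): Grip point, mid-thickness, of the frame's wooden handle: a flat paddle 20 mm wide (its x, along the hinge axis) and 10 mm thick (its z) on the middle of the free bar, 164 to 206 mm from the hinge axis; this point is 190 mm from it. Its -y points away from the hinge. With the frame down, the handle stands out past the bed's low -y edge, 55 mm above the table.
- square_tile: Bystander on the ware board: a square bisque tile 70 x 70 x 10 mm; the origin is the centre of its underside.
- coaster: Bystander on the ware board: a round bisque coaster 80 mm across, 10 mm thick; the origin is the centre of its underside.
- glaze_jar: Bystander on the table beyond the work: a closed grey jar with a white cap, 60 mm across, 75 mm tall; the origin is the centre of its underside.
There are look-alikes about, which are no part of the job. What is shaped like the tile but orange or yellow is not meant.

How it is judged:
By the outcome, as a careful person would: the job done as asked, in the order asked, and still so for the second after the job is handed in, with the robot touching nothing.
It also fails if it takes over 54 s, if anything falls off the work surface, if the arm or the gripper's body presses on something with over 40 N, if the wrist force passes 120 N, or if a joint passes its speed limit or range.

ROBOT

A 6-joint arm with a two-finger parallel gripper is mounted at the origin on the work surface. World frame = base frame: x ahead of the robot, y to its left, z up, the work surface at z = 0. Lengths are in m, angles in degrees, forces in N, time in s.
With the tool pointing down it reaches from about 0.4 to 0.825 m from the base axis. Payload 7 kg.
Tool frame: the origin (TCP) lies midway between the tips of the shut fingers; the grasp point (between the pads) lies r.grip_depth behind it (r.grip_depth is the distance from the TCP to the grasp point, in m); z points along the fingers, y is the direction in which the jaws open and shut (so a half turn about z gives the same grasp; the last joint's range is limited). The gripper opens to 88 mm and grips with 3 to 60 N. Pads are 19 mm wide; open, the fingers measure 130 mm over their backs; the gripper's body (78 mm by 193 mm) begins 47 mm behind the grasp point.
Start: joints at [86.121, 20.546, 0.682, 0, -70.136, -16.507], TCP at [0.235, 0.633, 0.227] pointing down, gripper open.
Joint ranges: [-176.03, 176.03], [-82.01, 121.73], [-58.28, 71.71], [-173.87, 95.51], [-174.79, -0.11], [-173.66, 173.66]. Speed limits (degrees/s): [136.94, 136.94, 172.46, 180, 180, 180].

INTERFACE

Orientations are given as [roll, pitch, yaw] about the fixed x, y, z axes, in that order (R = Rz(yaw) Ry(pitch) Rx(roll)).
In Python, from plant import r, imaging, close_job gives the robot as it stands.
- The arm moves only by the tool step_arm, never from a script. Its argument "commands" is a list of rows, each a list of 2 entries, a list of its own where there are three numbers: the shift along the tool's x, y, z in mm, then the turn about the tool's z in degrees. In form: [[[x, y, z], twist], ...]. A call has 1 to 20 rows; each row shifts and turns the commanded pose from where the row before left it, along the tool's axes as they then stand; what a row does not reach is not made up. A row lasts 1/8 s, in which the tool goes at most 62.5 mm and 10.7 degrees, less where a joint would pass 70% of its speed; a pose out of reach is approached as far as the arm can. A call with a gripper value outside its range is refused whole. "gripper" is the closure, from 0 (fully open) to 1 (shut), set as the call begins (left out, the last holds). The fingers move at their own pace and stop on an object; "grip_force" is the grip in N (left out, the last holds). Time passes only in rows, so rows that do not move let the fingers close. It gives the time, the measured TCP pose, the force and the opening at its end, in the units of the state.
- r.get_state(): the state, without advancing time (a new reading comes with each control period).
- imaging.capture(name): name is "scene" or "top" or "wrist"; returns a dict with "img" (420x560x3 uint8, red, green, blue), "z_map" (420x560 float32, m along the optical axis (not along the pixel's ray), 0 where there is no reading), "vfov" (degrees; the focal length in pixels is half the picture's height over the tangent of half this angle, whatever the lens; pixels are square), "cx", "cy" (the principal point, pixels), "D" ([k1, k2, p1, p2, k3] as OpenCV has them; the pictures are not rectified), "extrinsics" (4x4, takes a point from camera to world coordinates); the wrist camera has in their place "T_tool_cam" (4x4, takes a point from camera to tool coordinates, whose origin is the TCP and whose axes are the flange's). Camera axes: x right, y down, z forward; pixel columns grow to the right and rows downward; lengths in m; the calibration is good to about 2 mm. A picture is of the moment at which its call begins: read the wrist's pose just before it.
- close_job(): hands the job in, once; it reports no verdict.
The state is a dict: "time_s": time; "joints": joint angles; "qd": joint speeds; "joint_torque": joint torques, N m; "tcp_pos": TCP position; "eef_rot": TCP orientation; "contact_force": force on the tool from outside, world axes, zero at the start; "moment": the same for the moment, N m; "gripper_width": finger opening in m.
Only numpy, scipy, OpenCV 4.12 (cv2) and the standard library are available. Lean on these libraries where they do the work, as an engineer would, in place of code of your own. Each camera call takes 0.05 s, during which the arm holds its last target.

## Working session

There is one attempt and no reset: what is moved stays moved. The work goes in short steps, Python scripts to look and compute and a tool call to move; the robot and the scene stay as the last step left them, time stands still between calls to the robot, and variables do not carry over. Pictures are saved under pics/ and viewed, and the job is handed in when it is done.

Besides the shell and the picture viewer there is one more tool, called after "Emit:" by a JSON object that holds its "name" and its "arguments", one argument or row to a line. step_arm: Moves the arm, as the interface text tells. Its arguments: {"type":"object","properties":{"commands":{"type":"array","items":{"type":"array"}},"gripper":{"type":"number"},"grip_force":{"type":"number"}},"required":["commands"]}

```bash
ls; mkdir -p pics
python3 - <<'E'
from plant import r, imaging
import cv2, numpy as np
s=r.get_state(); print(s, r.grip_depth)
for n in ["scene","top"]:
    c=imaging.capture(n); cv2.imwrite(f"pics/{n}0.png",c["img"][:,:,::-1]); np.savez(f"pics/{n}0.npz",**c)
    print(n,c["vfov"],c["cx"],c["cy"],c["D"],c["extrinsics"])
E
```

```text
pics
{'time_s': 0.0, 'joints': array([ 8.61210875e+01,  2.05912411e+01,  6.32850068e-01, -1.96730505e-02,
       -7.01366541e+01, -1.65073667e+01]), 'qd': array([ 0.0166662 ,  0.05076425,  0.03204941,  0.08962206, -0.02544784,
        0.02901263]), 'joint_torque': array([ 9.63355269e-04, -5.82720709e+01,  2.93063951e+01,  6.99716136e+00,
        6.92514455e-03, -1.48803665e-04]), 'tcp_pos': array([0.23498608, 0.63224074, 0.22561928]), 'eef_rot': array([ 1.79903617e+02, -9.27693954e-03, -2.03929712e+01]), 'contact_force': array([ 0.0666362 ,  1.08422137, -0.97350365]), 'moment': array([-0.01537901,  0.0664708 ,  0.03936814]), 'gripper_width': 0.08767329493942079} 0.0188
scene 56.383734689258475 281.11246627529965 210.48056742990283 [-0.03438667  0.          0.          0.          0.        ] [[ 0.80510129  0.3551154  -0.47508417  1.04249494]
 [ 0.59275548 -0.45297249  0.66592557 -0.60353105]
 [ 0.02128037 -0.81774628 -0.57518533  0.62193859]
 [ 0.          0.          0.          1.        ]]
top 57.21738898404238 280.10127240159045 215.3324903295803 [-0.09525845  0.          0.          0.          0.        ] [[ 0.02561921 -0.98062955  0.19418895  0.44041831]
 [-0.99948891 -0.02141123  0.0237379  -0.00710959]
 [-0.01912027 -0.19469785 -0.98067689  0.97804821]
 [ 0.          0.          0.          1.        ]]
```

View pics/scene0.png

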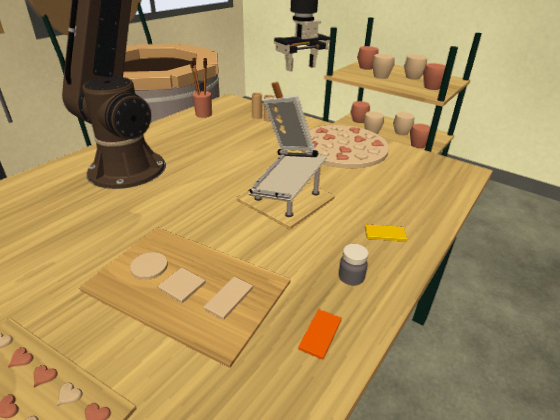

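View pics/top0.png

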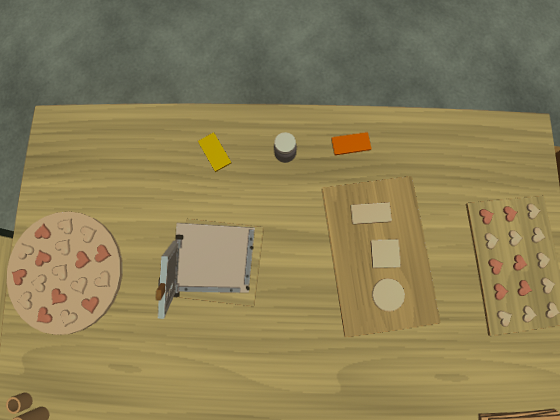

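The scene and top pictures show these candidates in top pixels: cream oblong (371,213), square tile (385,253), coaster (389,295), orange oblong (351,143), yellow oblong (215,152). I choose the cream oblong. The jig is at about (213,258), and its raised frame is on the left, at (170,275).

```bash
cat > h.py <<'E'
import numpy as np, cv2
from scipy.spatial.transform import Rotation as R
def K(c):
    f=210/np.tan(np.radians(float(c["vfov"]))/2); return np.array([[f,0,float(c["cx"])],[0,f,float(c["cy"])],[0,0,1]])
def cloud(c,T=None):
    T=c["extrinsics"] if T is None else T
    v,u=np.mgrid[0:420,0:560]; p=np.stack([u,v],-1).reshape(-1,1,2).astype(float)
    n=cv2.undistortPoints(p,K(c),np.array(c["D"])).reshape(420,560,2)
    z=np.array(c["z_map"]); P=np.dstack([n*z[...,None],z])
    W=P@T[:3,:3].T+T[:3,3]; W[z<=0]=np.nan; return W
def proj(c,P,T=None):
    T=c["extrinsics"] if T is None else T; Ti=np.linalg.inv(T)
    return cv2.projectPoints(np.atleast_2d(P).astype(float),cv2.Rodrigues(Ti[:3,:3])[0],Ti[:3,3],K(c),np.array(c["D"]))[0].reshape(-1,2)
E
python3 - <<'E'
from h import *
for n in ["top","scene"]:
    c=np.load(f"pics/{n}0.npz"); W=cloud(c); np.save(f"pics/{n}W.npy",W)
    img=c["img"]
    if n=="top":
        cv2.imwrite("pics/crop1.png",cv2.resize(img[170:320,310:450,::-1],None,fx=4,fy=4,interpolation=2))
        cv2.imwrite("pics/crop2.png",cv2.resize(img[200:340,140:280,::-1],None,fx=4,fy=4,interpolation=2))
        for p in [(371,213),(385,253),(389,295),(351,143),(340,200),(300,300),(213,258),(250,270),(285,142),(167,280)]: print(p,W[p[1],p[0]].round(4))
    else:
        cv2.imwrite("pics/crop3.png",cv2.resize(img[75:225,230:350,::-1],None,fx=4,fy=4,interpolation=2))
        for p in [(229,297),(182,285),(320,333),(300,175),(290,125)]: print(p,W[p[1],p[0]].round(4))
E
```

```text
(371, 213) [ 0.6408 -0.2144  0.0219]
(385, 253) [ 0.5398 -0.2476  0.0224]
(389, 295) [ 0.4368 -0.2557  0.0216]
(351, 143) [ 0.8326 -0.1678  0.0115]
(340, 200) [ 0.6746 -0.1366  0.0153]
(300, 300) [ 0.4202 -0.0386 -0.0022]
(213, 258) [0.5127 0.1688 0.0824]
(250, 270) [0.4886 0.0835 0.0564]
(285, 142) [0.8056 0.0073 0.0756]
(167, 280) [0.4547 0.2195 0.2574]
(229, 297) [ 0.6444 -0.219   0.0221]
(182, 285) [ 0.5435 -0.2536  0.021 ]
(320, 333) [ 0.833  -0.1728  0.0087]
(300, 175) [0.5534 0.1644 0.0998]
(290, 125) [0.4716 0.2281 0.1989]
```

View pics/crop1.png

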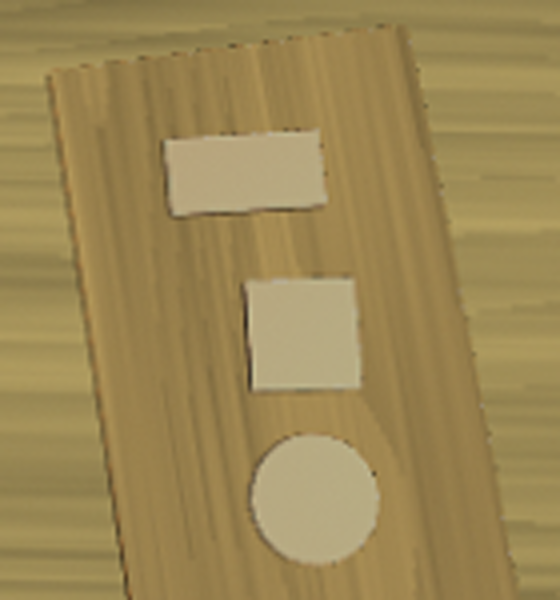

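View pics/crop2.png

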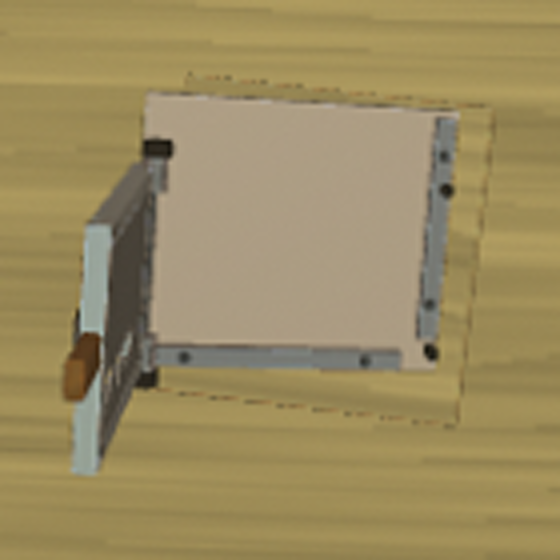

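View pics/crop3.png

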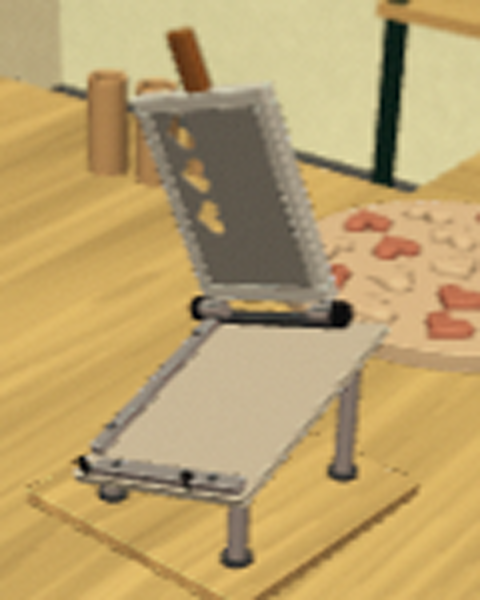

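```bash
cat > fit.py <<'E'
from h import *
def bedR(yaw):
    # x,y each climb .3; x,y orthonormal
    nz=np.sqrt(1-.18)
    # build: rows of z comps (.3,.3,nz); start with any R having that third row
    z3=np.array([.3,.3,nz])
    a=np.array([1,0,0])-z3*.3; a/=np.linalg.norm(a); b=np.cross(z3,a)
    R0=np.array([a,b,z3])
    return R.from_euler('z',yaw).as_matrix()@R0
E
python3 - <<'E'
from fit import *
from scipy.optimize import least_squares
for n in ["top","scene"]:
    c=np.load(f"pics/{n}0.npz"); W=np.load(f"pics/{n}W.npy"); 
    hsv=cv2.cvtColor(c["img"],cv2.COLOR_RGB2HSV)
    # tile
    m=(np.abs(W[...,0]-.642)<.055)&(np.abs(W[...,1]+.217)<.09)&(hsv[...,1]<85)
    print(n,"sat tile",hsv[213,371] if n=="top" else hsv[297,229], m.sum())
    num,l,st,ce=cv2.connectedComponentsWithStats(m.astype(np.uint8)); k=1+np.argmax(st[1:,4]); m=l==k
    P=W[m]; 
    rect=cv2.minAreaRect((P[:,:2]*1000).astype(np.float32)); print(" tile",rect,np.median(P[:,2]), (P[:,:2].mean(0)))
    # plane of the bed
    seed=(213,258) if n=="top" else (297,180)
    s=W[seed[1],seed[0]]
    B=(np.linalg.norm(W[...,:2]-s[:2],axis=-1)<.045)&(np.abs(W[...,2]-s[2])<.04)
    P=W[B]
    A=np.c_[P[:,:2],np.ones(len(P))]; 
    def res(q): return A@q-P[:,2]
    q=least_squares(res,[0.3,.3,0],loss='soft_l1',f_scale=.002).x
    nn=np.array([-q[0],-q[1],1]); nn/=np.linalg.norm(nn)
    R0=bedR(0); a0=np.arctan2(R0[1,2],R0[0,2]); a=np.arctan2(nn[1],nn[0])
    print(" bed n",nn,"tilt",np.degrees(np.arccos(nn[2])),"d",q, "bed x heading deg",np.degrees(np.arctan2(R0[1,0],R0[0,0])+a-a0),"yawparam",a-a0)
E
```

```text
top sat tile [ 22  79 183] 723
 tile ((642.4320068359375, -214.70504760742188), (49.775390625, 100.61836242675781), 4.7184062004089355) 0.0220915471246238 [ 0.6416398  -0.21392398]
 bed n [-0.31411993 -0.28264273  0.90633424] tilt 24.996413082949623 d [ 0.34658288  0.31185264 -0.14454729] bed x heading deg -5.857306574687378 yawparam -0.1022292850270059
scene sat tile [ 17  98 219] 0Traceback (most recent call last):
  File "<stdin>", line 9, in <module>
    return _wrapfunc(a, 'argmax', axis=axis, out=out, **kwds)
    return bound(*args, **kwds)
ValueError: attempt to get argmax of an empty sequence
```

```bash
cat > wire.py <<'E'
from fit import *
def box(x0,x1,y0,y1,z0,z1): return np.array([[x,y,z] for z in (z0,z1) for x,y in ((x0,y0),(x1,y0),(x1,y1),(x0,y1))])/1000
def draw(im,c,T,bx,col,s,off,Tc=None):
    P=bx@T[:3,:3].T+T[:3,3]; p=((proj(c,P,Tc)-off+.5)*s-.5)
    for a,b in [(0,1),(1,2),(2,3),(3,0),(4,5),(5,6),(6,7),(7,4)]:
        cv2.line(im,tuple(np.round(p[a]*8).astype(int).tolist()),tuple(np.round(p[b]*8).astype(int).tolist()),col,1,cv2.LINE_AA,3)
PL=box(-14,146,-14,166,0,0); LF=box(-12,0,8,156,0,7); SF=box(8,142,-12,0,0,7)
def bedT(h,x,y):
    T=np.eye(4); R0=bedR(0); T[:3,:3]=R.from_euler('z',h-np.arctan2(R0[1,0],R0[0,0])).as_matrix()@R0; T[:3,3]=[x,y,.042]; return T
E
python3 - <<'E'
from wire import *
def fit(n):
    c=np.load(f"pics/{n}0.npz"); W=np.load(f"pics/{n}W.npy"); 
    hsv=cv2.cvtColor(c["img"],cv2.COLOR_RGB2HSV)
    seed=(213,258) if n=="top" else (297,180)
    T0=bedT(np.radians(-5.9),W[seed[1],seed[0]][0]-.08,W[seed[1],seed[0]][1]-.08)
    from scipy.optimize import least_squares
    # depth-based: height over plane
    h=np.radians(-5.9)
    T=T0.copy()
    for it in range(3):
        Q=(W-T[:3,3])@T[:3,:3]
        lo=(np.abs(Q[...,0]-.06)<.2)&(np.abs(Q[...,1]-.07)<.13)
        pl=lo&(np.abs(Q[...,2]-0)<.05)
        zmed=np.median(Q[(np.linalg.norm(W-W[seed[1],seed[0]],axis=-1)<.03)][:,2])
        on=lo&(np.abs(Q[...,2]-zmed)<.012)
        print(n,it,"plane off",zmed,"extent x",np.percentile(Q[on][:,0],[.5,1,99,99.5]),"y",np.percentile(Q[on][:,1],[.5,1,99,99.5]))
        ex=np.percentile(Q[on][:,0],[1,99]).mean()-.066; ey=np.percentile(Q[on][:,1],[1,99]).mean()-.076
        if it<2: T[:2,3]+=(T[:3,:3]@[ex,ey,0])[:2]
    print(T[:3,3]); return T
for n in ["top","scene"]:
    T=fit(n); np.save(f"pics/T_{n}.npy",T)
for n,(u,v) in {"top":(140,200),"scene":(230,85)}.items():
    c=np.load(f"pics/{n}0.npz"); im=cv2.resize(c["img"][v:v+140,u:u+140,::-1],None,fx=4,fy=4,interpolation=2)
    T=np.load(f"pics/T_{n}.npy")
    for b,col in((PL,(0,255,0)),(LF,(0,0,255)),(SF,(255,0,0))): draw(im,c,T,b,col,4,np.array([u,v]))
    cv2.imwrite(f"pics/ov_{n}.png",im)
a,b=cv2.imread("pics/ov_top.png"),cv2.imread("pics/ov_scene.png"); cv2.imwrite("pics/ov.png",cv2.resize(np.hstack([a,b]),(800,400)))
E
```

```text
top 0 plane off -0.00833249390797542 extent x [-0.13708878 -0.13497145  0.15770349  0.15850202] y [-0.05744413 -0.05510625  0.17025892  0.17428   ]
top 1 plane off -0.028179446619978593 extent x [-0.13715868 -0.1343173   0.20555553  0.20650049] y [-0.05752769 -0.05465239  0.1816733   0.18542193]
top 2 plane off -0.03982569468377897 extent x [-0.13699978 -0.1346199   0.23200001  0.23296241] y [-0.0573325  -0.05418491  0.18981371  0.19341193]
[0.35188594 0.06769508 0.042     ]
scene 0 plane off -0.00038128525738414436 extent x [-0.13668381 -0.13438322  0.11443945  0.1153155 ] y [-0.05728578 -0.05546875  0.19483938  0.19614484]
scene 1 plane off -0.022735382330232437 extent x [-0.13758264 -0.13386162  0.18289627  0.18381379] y [-0.05741319 -0.05512609  0.19363148  0.1950481 ]
scene 2 plane off -0.03583761242874005 extent x [-0.13489511 -0.1316914   0.21999447  0.22088776] y [-0.05688832 -0.05435942  0.19556034  0.19700779]
[0.36509972 0.06517363 0.042     ]
```

View pics/ov.png

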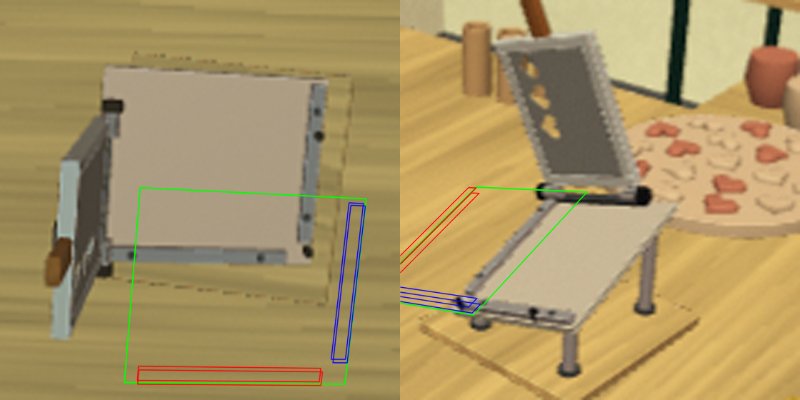

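```bash
cat > f2.py <<'E'
from wire import *
from scipy.optimize import least_squares
obs={"top":((140,200),[((146,166,0),(147,93)),((146,-14,0),(459,112)),((-14,-14,0),(436,369)),((142,0,7),(436,118)),((8,0,7),(417,340)),((8,-12,7),(438,340)),((0,8,7),(402,350)),((-12,8,7),(400,369))]),
"scene":((230,75),[((146,-14,0),(240,500)),((-14,-14,0),(77,475)),((146,166,0),(388,325)),((142,-12,7),(240,491))])}
def fit(ns):
    def res(q):
        T=bedT(*q); o=[]
        for n in ns:
            c=np.load(f"pics/{n}0.npz"); off,l=obs[n]
            P=np.array([a for a,_ in l])/1000; px=(np.array([b for _,b in l])+.5)/4-.5+off
            o.append(proj(c,P@T[:3,:3].T+T[:3,3])-px)
        return np.vstack(o).ravel()
    s=least_squares(res,[-.1,.45,.08],loss='soft_l1'); print(ns,np.degrees(s.x[0]),s.x[1:],s.fun.reshape(-1,2).round(1).tolist()); return s.x
q={n:fit([n]) for n in obs}; qb=fit(list(obs)); np.save("pics/q.npy",qb)
ims=[]
for n,(u,v) in {"top":(140,200),"scene":(230,85)}.items():
    c=np.load(f"pics/{n}0.npz"); im=cv2.resize(c["img"][v:v+140,u:u+140,::-1],None,fx=4,fy=4,interpolation=2)
    for b,col in((PL,(0,255,0)),(LF,(0,0,255)),(SF,(255,0,0))): draw(im,c,bedT(*qb),b,col,4,np.array([u,v]))
    ims.append(im)
cv2.imwrite("pics/ov2.png",cv2.resize(np.hstack(ims),(800,400)))
# depth check
T=bedT(*qb)
for n in obs:
    W=np.load(f"pics/{n}W.npy"); Q=(W-T[:3,3])@T[:3,:3]*1000
    m=(Q[...,0]>20)&(Q[...,0]<130)&(Q[...,1]>15)&(Q[...,1]<120)&(abs(Q[...,2])<15); print(n,"bed z",np.median(Q[m][:,2]),Q[m][:,2].std())
    m=(Q[...,0]>20)&(Q[...,0]<130)&(Q[...,1]>-10)&(Q[...,1]<-3)&(abs(Q[...,2])<15); print("fence z",np.median(Q[m][:,2]))
E
python3 f2.py
```

```text
['top'] -4.787034873920041 [0.44900864 0.09994107] [[-0.2, -0.2], [-0.1, -0.4], [-0.3, 0.4], [0.2, -0.1], [0.1, -0.3], [-0.3, -0.2], [0.2, 0.4], [0.3, 0.5]]
['scene'] -5.146076833347706 [0.44876363 0.09950742] [[1.0, 0.3], [-0.8, 0.0], [0.7, -0.3], [-0.9, -0.3]]
['top', 'scene'] -4.866527794268119 [0.4489333  0.09989531] [[-0.1, -0.3], [-0.0, -0.4], [-0.3, 0.5], [0.3, -0.0], [0.1, -0.3], [-0.2, -0.2], [0.2, 0.4], [0.3, 0.5], [1.3, 0.1], [-0.6, 0.0], [0.7, -0.5], [-0.5, -0.4]]
top bed z -0.027044169208948924 1.5676722207850589
fence z 7.3525241393364915
scene bed z 0.8698132254836874 0.9652294268920112
fence z 8.31596119306332
```

View pics/ov2.png

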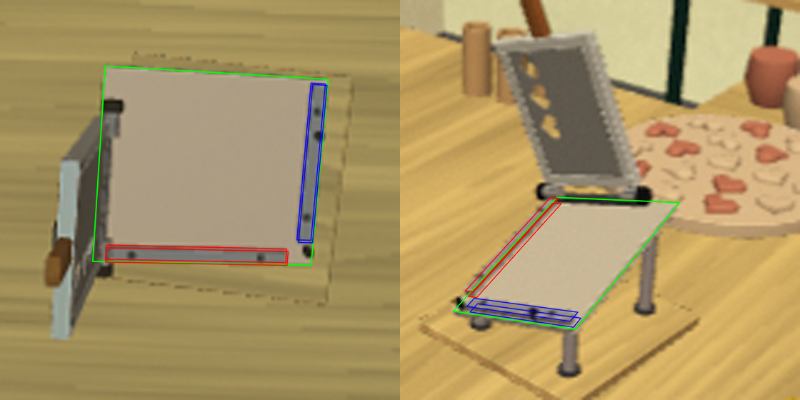

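The overlay lands on the plate and both fences in both pictures, and the depth agrees to within 1 mm of the plane. Next I need the frame angle and the finger shape.

Run:
```python
from wire import *
q=np.load("pics/q.npy"); T=bedT(*q)
print("T",T.round(4).tolist()); print("headings x,y",np.degrees(np.arctan2(T[1,0],T[0,0])),np.degrees(np.arctan2(T[1,1],T[0,1])))
for n in ["top","scene"]:
    c=np.load(f"pics/{n}0.npz"); W=np.load(f"pics/{n}W.npy"); Q=(W-T[:3,3])@T[:3,:3]*1000
    m=(Q[...,0]>-15)&(Q[...,0]<115)&(Q[...,1]>120)&(Q[...,1]<330)&(Q[...,2]>60)&(Q[...,2]<240)
    P=Q[m]; print(n,m.sum()); 
    d=P[:,1:]-[158,12]; r=np.hypot(*d.T); a=np.arctan2(d[:,1],-d[:,0])
    for lo,hi in((60,100),(100,150),(150,166),(166,215)):
        k=(r>lo)&(r<hi); print(lo,k.sum(),np.percentile(a[k],[5,25,50,75,95]).round(3) if k.sum() else None, P[k].mean(0).round(0) if k.sum() else None)
c=np.load("pics/scene0.npz"); cv2.imwrite("pics/grip.png",cv2.resize(c["img"][0:90,250:350,::-1],None,fx=6,fy=6,interpolation=2))
from plant import imaging
w=imaging.capture("wrist"); cv2.imwrite("pics/wr0.png",w["img"][:,:,::-1]); print(w["T_tool_cam"],w["vfov"])
np.savez("pics/wr0.npz",**w)
```

```text
T [[0.9505, -0.0135, -0.3104, 0.4489], [-0.0809, 0.9538, -0.2892, 0.0999], [0.3, 0.3, 0.9055, 0.042], [0.0, 0.0, 0.0, 1.0]]
headings x,y -4.866527794268119 90.80936659378425
top 955
60 160 [1.703 1.707 1.712 1.719 1.817] [ 54. 170.  92.]
100 227 [1.704 1.709 1.712 1.716 1.766] [ 60. 176. 136.]
150 387 [1.708 1.717 1.737 1.76  1.782] [ 57. 185. 172.]
166 140 [1.716 1.721 1.735 1.749 1.765] [ 52. 190. 202.]
scene 1484
60 433 [1.681 1.699 1.712 1.725 1.765] [ 58. 170.  92.]
100 562 [1.693 1.703 1.71  1.719 1.753] [ 59. 176. 136.]
150 224 [1.697 1.705 1.713 1.72  1.757] [ 56. 181. 169.]
166 129 [1.701 1.712 1.719 1.731 1.757] [ 52. 186. 195.]
[[-1.39644934e-04 -9.61127579e-01 -2.76104611e-01  7.51198813e-02]
 [ 9.99999968e-01 -7.54522011e-05 -2.43117047e-04  7.49316512e-04]
 [ 2.12833799e-04 -2.76104637e-01  9.61127559e-01 -1.58524637e-01]
 [ 0.00000000e+00  0.00000000e+00  0.00000000e+00  1.00000000e+00]] 71.92376280440106
```

View pics/grip.png

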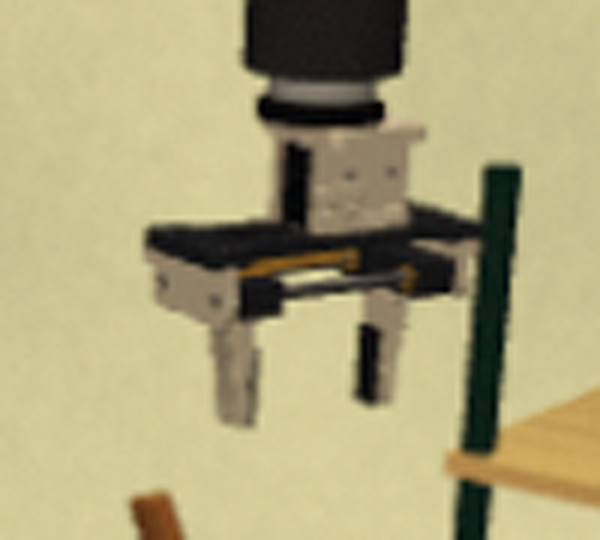

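View pics/wr0.png

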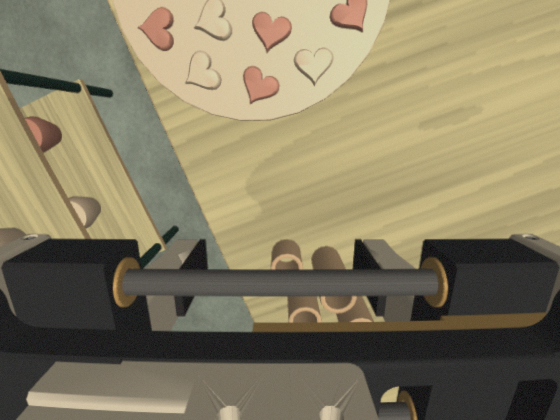

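Frame angle is about 1.71. Taking the first move: rise, turn the jaws to the tile's short side, and travel towards the tile.

Emit:
{"name": "step_arm", "arguments": {
  "commands": [
    [[0, 0, -50], 5],
    [[0, 0, -60], 10],
    [[0, 0, -10], 10],
    [[0, 0, 0], 10],
    [[0, 0, 0], 10],
    [[0, 0, 0], 10],
    [[0, 0, 0], 9.9]
  ],
  "gripper": 0
}}

```text
time_s: 1.02
tcp_pos: [0.235, 0.6325, 0.3461]
eef_rot: [180.0, -0.0, -85.6]
contact_force: [0.7, -0.2, -0.9]
gripper_width: 0.0878
```

Emit:
{"name": "step_arm", "arguments": {
  "commands": [
    [[20, -8, 0], 0],
    [[42, -16, 0], 0],
    [[47, -18, 0], 0],
    [[47, -18, 0], 0],
    [[47, -18, 0], 0],
    [[47, -18, 0], 0],
    [[47, -18, 0], 0],
    [[47, -18, 0], 0],
    [[47, -18, 0], 0],
    [[47, -18, 0], 0],
    [[47, -18, 0], 0],
    [[47, -18, 0], 0],
    [[47, -18, 0], 0],
    [[47, -18, 0], 0],
    [[47, -18, 0], 0],
    [[47, -18, 0], 0],
    [[47, -18, 0], 0],
    [[47, -18, 0], 0],
    [[47, -18, 0], 0],
    [[21, -7, 0], 0]
  ]
}}

```text
time_s: 3.52
tcp_pos: [0.6432, -0.2214, 0.3455]
eef_rot: [179.9, 0.0, -85.3]
contact_force: [-0.1, 0.3, -0.6]
gripper_width: 0.0873
```

```bash
cat >> h.py <<'E'
def wristT(s,c):
    T=np.eye(4); T[:3,:3]=R.from_euler('xyz',s["eef_rot"],degrees=True).as_matrix(); T[:3,3]=s["tcp_pos"]; return T@c["T_tool_cam"]
E
python3 - <<'E'
from h import *
from plant import r,imaging
s=r.get_state(); c=imaging.capture("wrist"); cv2.imwrite("pics/wr1.png",c["img"][:,:,::-1])
W=cloud(c,wristT(s,c)); hsv=cv2.cvtColor(c["img"],cv2.COLOR_RGB2HSV)
top=np.load("pics/topW.npy"); sc=np.load("pics/sceneW.npy")
def meas(W,hsv,n):
    m=(np.abs(W[...,0]-.642)<.055)&(np.abs(W[...,1]+.217)<.08)&(np.abs(W[...,2]-.022)<.006)
    med=np.median(hsv[...,1][(np.abs(W[...,0]-.642)<.01)&(np.abs(W[...,1]+.217)<.02)])
    m&=np.abs(hsv[...,1].astype(float)-med)<14
    num,l,st,ce=cv2.connectedComponentsWithStats(m.astype(np.uint8)); k=1+np.argmax(st[1:,4]); P=W[l==k]
    print(n,med,cv2.minAreaRect((P[:,:2]*1000).astype(np.float32)),np.median(P[:,2]))
meas(W,hsv,"wrist")
for n,w in(("top",top),("scene",sc)): meas(w,cv2.cvtColor(np.load(f"pics/{n}0.npz")["img"],cv2.COLOR_RGB2HSV),n)
E
```

```text
wrist 68.0 ((642.3546142578125, -215.1376953125), (49.55034637451172, 97.1288070678711), 4.551586627960205) 0.02221731528191731
top 79.0 ((642.4219970703125, -214.58348083496094), (49.775390625, 100.86231231689453), 4.7184062004089355) 0.022101625576604444
scene 99.0 ((640.9138793945312, -216.56236267089844), (51.425289154052734, 101.38068389892578), 4.528501510620117) 0.02150206658426257
```

View pics/wr1.png

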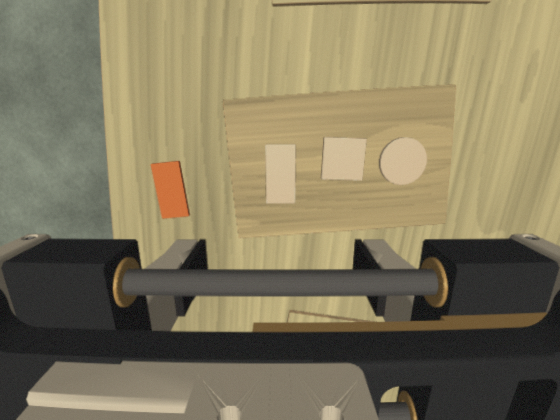

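All three cameras agree that the tile is at (0.642, −0.2155), heading 4.6°. In the wrist picture it is at (281,174), with the orange one at (171,189). I will descend with the jaws at about 60 mm, to stay clear of the square tile.

Emit:
{"name": "step_arm", "arguments": {
  "commands": [
    [[0, 1, 20], 0],
    [[0, 0, 45], 0],
    [[0, 0, 50], 0],
    [[0, 0, 50], 0],
    [[0, 0, 50], 0],
    [[0, 0, 40], 0],
    [[0, 0, 25], 0],
    [[0, 0, 10], 0],
    [[0, 0, 0], 0]
  ],
  "gripper": 0.32,
  "grip_force": 15
}}

```text
time_s: 4.7
tcp_pos: [0.6423, -0.2185, 0.0568]
eef_rot: [180.0, -0.0, -85.2]
contact_force: [-0.0, -0.3, 0.7]
gripper_width: 0.0596
```

Emit:
{"name": "step_arm", "arguments": {
  "commands": [
    [[2, 0, 15], 0],
    [[0, 0, 15], 0],
    [[0, 0, 7], 0],
    [[0, 0, 2.5], 0],
    [[0, 0, 0], 0]
  ]
}}

```text
time_s: 5.32
tcp_pos: [0.6427, -0.2207, 0.017]
eef_rot: [180.0, -0.0, -85.3]
contact_force: [0.9, -0.2, 0.4]
gripper_width: 0.0596
```

Emit:
{"name": "step_arm", "arguments": {
  "commands": [
    [[0, 0, 0], 0],
    [[0, 0, 0], 0],
    [[0, 0, 0], 0],
    [[0, 0, 0], 0]
  ],
  "gripper": 1,
  "grip_force": 15
}}

```text
time_s: 5.82
tcp_pos: [0.6429, -0.2208, 0.0175]
eef_rot: [-180.0, -0.0, -85.3]
contact_force: [-1.4, 0.2, 3.1]
gripper_width: 0.0496
```

Emit:
{"name": "step_arm", "arguments": {
  "commands": [
    [[0, 0, -10], 0],
    [[0, 0, -30], 0],
    [[0, 0, -45], 0],
    [[0, 0, -45], 0],
    [[0, 0, -35], 0],
    [[0, 0, -15], 0],
    [[0, 0, 0], 3.9],
    [[0, 0, 0], 0]
  ]
}}

```text
time_s: 6.82
tcp_pos: [0.6421, -0.2205, 0.1961]
eef_rot: [179.9, 0.0, -89.2]
contact_force: [0.0, -1.1, -0.8]
gripper_width: 0.0498
```

Run:
```python
from plant import imaging
import cv2
c=imaging.capture("wrist"); cv2.imwrite("pics/wr2.png",c["img"][:,:,::-1])
```

```text
(no output)
```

View pics/wr2.png

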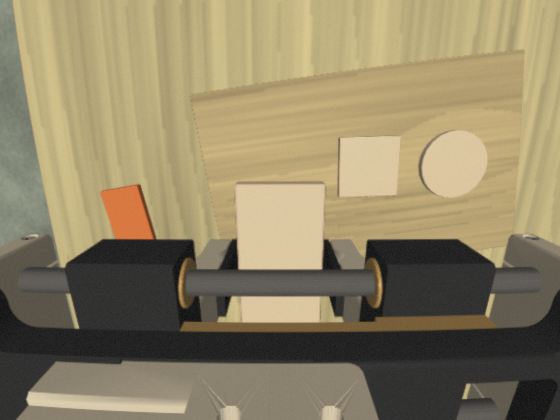

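The wrist picture shows the tile held level and square between the fingers (end edge at row 183, columns 237–324), with the square tile and coaster undisturbed. Carrying it over the bed.

Emit:
{"name": "step_arm", "arguments": {
  "commands": [
    [[-15, 5, 0], 0],
    [[-30, 11, 0], 0],
    [[-40, 15, 0], 0],
    [[-40, 15, 0], 0],
    [[-40, 15, 0], 0],
    [[-40, 14, 0], 0],
    [[-40, 14, 0], 0],
    [[-40, 14, 0], 0],
    [[-35, 13, 0], 0],
    [[-28, 10, 0], 0],
    [[-15, 5, 0], 0],
    [[-7, 1.5, 0], 0],
    [[0, 0, 0], 0],
    [[0, 0, 0], 0]
  ]
}}

```text
time_s: 8.62
tcp_pos: [0.505, 0.1467, 0.1969]
eef_rot: [180.0, -0.0, -89.2]
contact_force: [0.5, -0.8, -0.3]
gripper_width: 0.0499
```

Run:
```python
from wire import *
from plant import imaging,r
q=np.load("pics/q.npy"); T=bedT(*q)
s=r.get_state(); c=imaging.capture("wrist"); W=wristT(s,c)
im=c["img"][:,:,::-1].copy()
for b,col in((PL,(0,255,0)),(LF,(0,0,255)),(SF,(255,0,0))): draw(im,c,T,b,col,1,np.zeros(2),W)
cv2.imwrite("pics/wr3.png",im)
c=imaging.capture("scene"); np.savez("pics/scene3.npz",**c)
im=cv2.resize(c["img"][40:220,210:370,::-1],None,fx=3.5,fy=3.3,interpolation=2); cv2.imwrite("pics/sc3.png",im)
```

```text
(no output)
```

View pics/wr3.png

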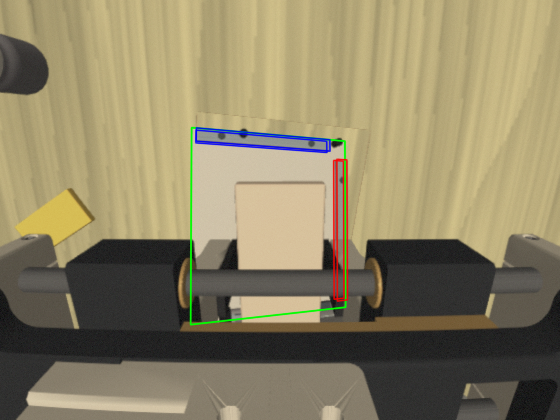

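View pics/sc3.png

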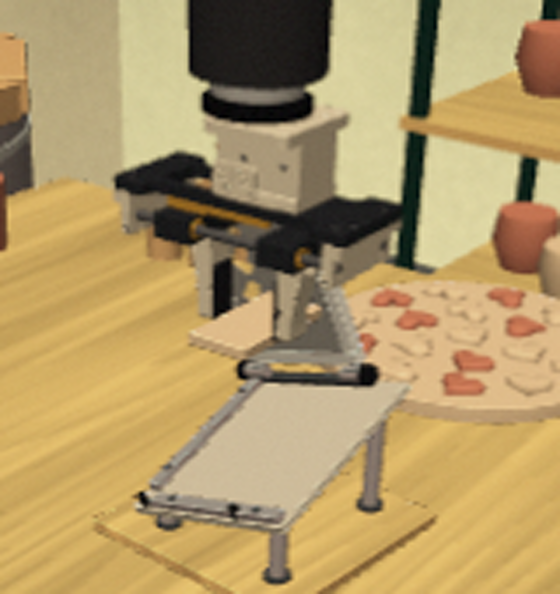

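Overlay from the wrist pose matches the fences (side fence at row 140, lower fence at column 340), and the tile is well oriented over the bed. Lowering to just above first touch.

Emit:
{"name": "step_arm", "arguments": {
  "commands": [
    [[0, 0, 15], 0],
    [[0, 0, 25], 0],
    [[0, 0, 22], 0],
    [[0, 0, 12], 0],
    [[0, 0, 7], 0],
    [[0, 0, 3], 0],
    [[0, 0, 0], 0]
  ]
}}

```text
time_s: 9.6
tcp_pos: [0.5051, 0.1475, 0.1133]
eef_rot: [-180.0, 0.0, -89.2]
contact_force: [-0.1, 0.7, -0.5]
gripper_width: 0.0498
```

Emit:
{"name": "step_arm", "arguments": {
  "commands": [
    [[0, 0, 1], 0],
    [[0, 0, 1.5], 0],
    [[0, 0, 1.5], 0],
    [[0, 0, 1], 0]
  ],
  "grip_force": 6
}}

```text
time_s: 10.1
tcp_pos: [0.5049, 0.1474, 0.108]
eef_rot: [-180.0, -0.0, -89.2]
contact_force: [0.2, -0.2, -1.4]
gripper_width: 0.0501
```

Emit:
{"name": "step_arm", "arguments": {
  "commands": [
    [[0, 0, 1], 0],
    [[0, 0, 1], 0],
    [[0, 0, 1], 0],
    [[0, 0, 1], 0],
    [[0, 0, 1], 0],
    [[0, 0, 0], 0]
  ],
  "grip_force": 4
}}

```text
time_s: 10.85
tcp_pos: [0.5049, 0.1474, 0.103]
eef_rot: [180.0, -0.0, -89.2]
contact_force: [-0.2, -0.3, 0.2]
gripper_width: 0.05
```

```bash
cat > look.py <<'E'
import sys
from wire import *
from plant import imaging,r
k=sys.argv[1]
T=bedT(*np.load("pics/q.npy"))
s=r.get_state(); c=imaging.capture("wrist"); a=c["img"][:,:,::-1].copy()
W=cloud(c,wristT(s,c)); Q=(W-T[:3,3])@T[:3,:3]*1000; np.save("pics/Qw.npy",Q)
b=imaging.capture("scene")["img"][70:190,230:350,::-1]
cv2.imwrite(f"pics/l{k}.png",np.hstack([a[100:400,130:430],cv2.resize(b,(450,300),interpolation=2)]))
# pts on tile top seen from wrist
for v,u in ((190,260),(190,280),(190,300),(210,260),(210,300),(230,280)): print((u,v),W[v,u].round(4),Q[v,u].round(1))
E
python3 look.py 4
```

```text
(260, 190) [0.5167 0.1072 0.1055] [82.8 25.1 34.3]
(280, 190) [0.5056 0.1074 0.1039] [71.8 25.  36.3]
(300, 190) [0.4945 0.1071 0.1046] [61.5 25.  40.5]
(260, 210) [0.5167 0.1187 0.1056] [82.  36.1 31.1]
(300, 210) [0.4942 0.1183 0.1057] [60.7 36.1 38.3]
(280, 230) [0.5053 0.1302 0.1063] [70.4 47.5 32. ]
```

View pics/l4.png

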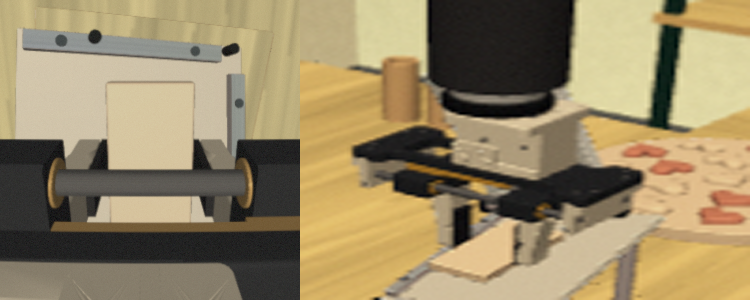

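The tile has begun to pivot on its high end (its top falls about 0.1 per unit towards −y). Continuing down slowly.

Emit:
{"name": "step_arm", "arguments": {
  "commands": [
    [[0, 0, 1], 0],
    [[0, 0, 1], 0],
    [[0, 0, 1], 0],
    [[0, 0, 1], 0],
    [[0, 0, 0], 0]
  ]
}}

```text
time_s: 11.58
tcp_pos: [0.5049, 0.1474, 0.099]
eef_rot: [180.0, -0.0, -89.2]
contact_force: [-0.2, -0.5, -0.3]
gripper_width: 0.0499
```

Emit:
{"name": "step_arm", "arguments": {
  "commands": [
    [[0, 0, 1], 0],
    [[0, 0, 1], 0],
    [[0, 0, 1], 0],
    [[0, 0, 0], 0]
  ]
}}

```text
time_s: 12.08
tcp_pos: [0.5049, 0.1473, 0.096]
eef_rot: [180.0, -0.0, -89.2]
contact_force: [-0.6, -0.4, -0.7]
gripper_width: 0.0498
```

```bash
python3 look.py 5
```

```text
(260, 190) [0.5171 0.1085 0.0926] [79.2 22.5 22.2]
(280, 190) [0.5056 0.1086 0.0914] [68.  22.4 24.7]
(300, 190) [0.4942 0.1081 0.093 ] [57.7 22.5 29.8]
(260, 210) [0.517  0.1198 0.0949] [78.9 33.9 21. ]
(300, 210) [0.494  0.1193 0.0953] [57.2 33.9 28.7]
(280, 230) [0.5053 0.1312 0.0966] [67.4 45.5 22.9]
```

View pics/l5.png

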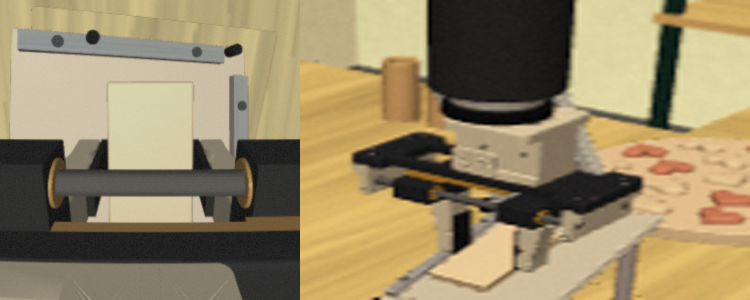

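Emit:
{"name": "step_arm", "arguments": {
  "commands": [
    [[0, 0, 1], 0],
    [[0, 0, 1], 0],
    [[0, 0, 0], 0]
  ]
}}

```text
time_s: 12.55
tcp_pos: [0.5049, 0.1474, 0.094]
eef_rot: [180.0, -0.0, -89.2]
contact_force: [-1.1, -0.7, -0.3]
gripper_width: 0.05
```

Emit:
{"name": "step_arm", "arguments": {
  "commands": [
    [[0, 0, 1], 0],
    [[0, 0, 0], 0]
  ]
}}

```text
time_s: 12.8
tcp_pos: [0.5049, 0.1473, 0.093]
eef_rot: [180.0, -0.0, -89.2]
contact_force: [-0.0, 0.4, 0.1]
gripper_width: 0.0499
```

Emit:
{"name": "step_arm", "arguments": {
  "commands": [
    [[0, 0, 1], 0],
    [[0, 0, 0], 0]
  ]
}}

```text
time_s: 13.05
tcp_pos: [0.5049, 0.1474, 0.092]
eef_rot: [180.0, -0.0, -89.2]
contact_force: [0.0, -0.5, -0.1]
gripper_width: 0.0497
```

Emit:
{"name": "step_arm", "arguments": {
  "commands": [
    [[0, 0, 1], 0],
    [[0, 0, 0], 0]
  ]
}}

```text
time_s: 13.3
tcp_pos: [0.505, 0.1473, 0.0912]
eef_rot: [-180.0, -0.0, -89.2]
contact_force: [-1.2, -0.4, 1.9]
gripper_width: 0.0496
```

```bash
python3 look.py 6
```

```text
(260, 190) [0.5174 0.1093 0.0843] [77.  20.7 14.3]
(280, 190) [0.5057 0.109  0.0848] [66.1 20.8 18.5]
(300, 190) [0.4939 0.1092 0.0835] [54.5 20.7 20.9]
(260, 210) [0.5173 0.1207 0.087 ] [76.8 32.4 13.5]
(300, 210) [0.4938 0.1202 0.0877] [54.8 32.4 21.6]
(280, 230) [0.5054 0.1316 0.0908] [65.7 44.1 17.5]
```

View pics/l6.png

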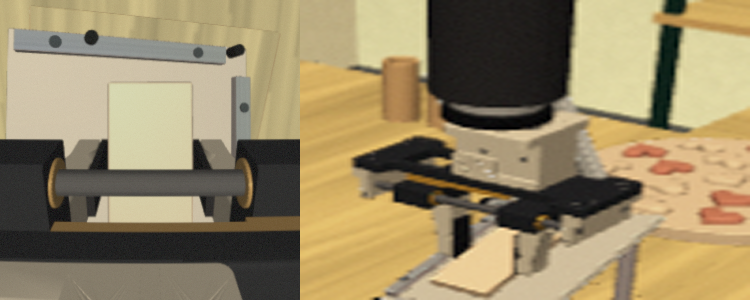

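The tile's high long edge now lies along the bed, with the tile top at a constant height along bed y. One more millimetre with the lightest grip.

Emit:
{"name": "step_arm", "arguments": {
  "commands": [
    [[0, 0, 1], 0],
    [[0, 0, 0], 0]
  ],
  "grip_force": 3
}}

```text
time_s: 13.65
tcp_pos: [0.5051, 0.1474, 0.0907]
eef_rot: [-180.0, 0.0, -89.2]
contact_force: [-3.0, -1.2, 8.2]
gripper_width: 0.0499
```

Emit:
{"name": "step_arm", "arguments": {
  "commands": [
    [[0, 0, -1], 0],
    [[0, 0, 0], 0]
  ]
}}

```text
time_s: 13.9
tcp_pos: [0.505, 0.1474, 0.0911]
eef_rot: [-180.0, 0.0, -89.2]
contact_force: [-0.5, -0.6, 1.7]
gripper_width: 0.0499
```

Emit:
{"name": "step_arm", "arguments": {
  "commands": [
    [[0, 0, -1], 0],
    [[0, 0, -2], 0],
    [[0, 0, -2], 0],
    [[0, 0, -3], 0],
    [[0, 0, -5], 0],
    [[0, 0, -10], 0],
    [[0, 0, -20], 0],
    [[0, 0, -20], 0],
    [[0, 0, -20], 0],
    [[0, 0, -10], 0],
    [[0, 0, 0], 0]
  ],
  "gripper": 0.2
}}

```text
time_s: 15.28
tcp_pos: [0.5052, 0.1476, 0.1848]
eef_rot: [-179.9, 0.1, -89.2]
contact_force: [-0.5, 0.3, -0.2]
gripper_width: 0.0701
```

```bash
cat > look2.py <<'E'
import sys
from wire import *
from plant import imaging,r
k=sys.argv[1]
T=bedT(*np.load("pics/q.npy")); TI=box(0,50,0,100,0,10)
s=r.get_state(); c=imaging.capture("wrist"); Tw=wristT(s,c); a=c["img"][:,:,::-1].copy(); raw=a.copy()
W=cloud(c,Tw); Q=(W-T[:3,3])@T[:3,:3]*1000; np.save("pics/Qw.npy",Q)
for b,col in((LF,(0,0,255)),(SF,(255,0,0)),(TI,(0,255,0))): draw(a,c,T,b,col,1,np.zeros(2),Tw)
cv2.imwrite(f"pics/w{k}.png",np.hstack([raw[60:400,130:430],a[60:400,130:430]]))
c=imaging.capture("top"); off=np.array([140,200]); b=cv2.resize(c["img"][200:340,140:280,::-1],None,fx=4,fy=4,interpolation=2)
for B,col in((TI,(0,255,0)),): draw(b,c,T,B,col,4,off)
cv2.imwrite(f"pics/t{k}.png",b)
for v,u in ((170,250),(170,290),(200,250),(200,290),(230,270)): print((u,v),Q[v,u].round(1))
E
python3 look2.py 7
```

```text
(250, 170) [89.8 22.5  0.7]
(290, 170) [50.  20.5 -0.1]
(250, 200) [89.6 50.3  0. ]
(290, 200) [50.5 49.8  1.2]
(270, 230) [70.3 78.4  0.4]
```

View pics/w7.png

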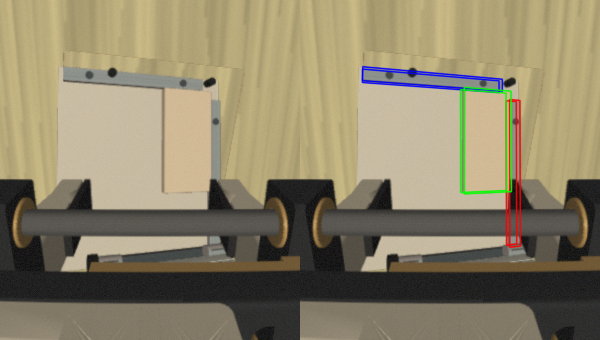

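View pics/t7.png

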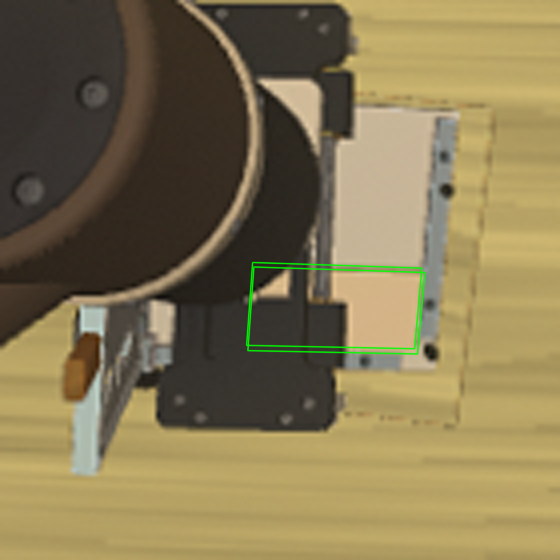

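The tile is in the corner: wrist crop (162–212, 88–192) against both fences. Checking its flatness and planning the frame push.

Run:
```python
from wire import *
Q=np.load("pics/Qw.npy")
m=(Q[...,2]>6)&(Q[...,2]<16)&(Q[...,0]>4)&(Q[...,0]<47)&(Q[...,1]>4)&(Q[...,1]<96)
u=np.where(m); P=Q[m]; A=np.c_[P[:,:2]-[25,50],np.ones(len(P))]; f=np.linalg.lstsq(A,P[:,2],rcond=None)[0]; print("tile top fit slope,height",f,"resid",(A@f-P[:,2]).std(),len(P))
m=(abs(Q[...,2]-10)<1.8)&(Q[...,0]>-3)&(Q[...,0]<60)&(Q[...,1]>-3)&(Q[...,1]<110)
print("tile extents",np.percentile(Q[m][:,:2],[1,99],axis=0))
# push path: tip at top face: frame angle a; point r along, 11.5 above axis
T=bedT(*np.load("pics/q.npy"))
def fp(a,x,r,h):
    # frame -y dir at a=0 is bed -y; z = bed z; rotates up about hinge
    d=np.array([0,-np.cos(a),np.sin(a)]); n=np.array([0,np.sin(a),np.cos(a)])
    b=np.array([x,158,12])+r*d+h*n; return T[:3,:3]@(b/1000)+T[:3,3]
for a in (1.712,1.5,1.2,.9,.6,.3,0): print(a,"bar top",fp(a,50,158,11.5).round(4),"handle tip",fp(a,50,206,6).round(4),"x30",fp(a,25,158,11.5).round(4))
```

```text
tile top fit slope,height [-7.84529864e-04 -9.09442700e-04  1.04823921e+01] resid 0.6292042796948275 3856
tile extents [[ 1.03015029  1.01108484]
 [49.80447193 98.5738713 ]]
1.712 bar top [0.4421 0.2304 0.2655] handle tip [0.4271 0.2177 0.3097] x30 [0.4183 0.2324 0.258 ]
1.5 bar top [0.4414 0.1976 0.2588] handle tip [0.4268 0.1753 0.2991] x30 [0.4177 0.1996 0.2513]
1.2 bar top [0.4442 0.1549 0.2384] handle tip [0.4313 0.1211 0.2704] x30 [0.4205 0.1569 0.2309]
0.9 bar top [0.4512 0.1201 0.2071] handle tip [0.441  0.0777 0.2278] x30 [0.4274 0.1222 0.1996]
0.6 bar top [0.4616 0.0964 0.1675] handle tip [0.4552 0.0491 0.1751] x30 [0.4379 0.0984 0.16  ]
0.3 bar top [0.4747 0.0857 0.1232] handle tip [0.4726 0.0378 0.1171] x30 [0.4509 0.0877 0.1157]
0 bar top [0.4892 0.0891 0.0783] handle tip [0.4915 0.0449 0.0589] x30 [0.4654 0.0911 0.0708]
```

The tile is flat: slope under 1 mrad, top at 10.5 mm, extents 1–50 by 1–99 mm, so it is home within the 2 mm calibration. Now I will compute the push path.

```bash
cat > path.py <<'E'
from wire import *
T=bedT(*np.load("pics/q.npy")); psi=np.radians(-94.9)
tx=np.array([np.cos(psi),np.sin(psi),0]); ty=np.array([np.sin(psi),-np.cos(psi),0]); tz=np.array([0,0,-1.])
def fp(a,x,r,h):
    d=np.array([0,-np.cos(a),np.sin(a)]); n=np.array([0,np.sin(a),np.cos(a)])
    return T[:3,:3]@((np.array([x,158,12])+r*d+h*n)/1000)+T[:3,3]
def tcp(a):
    off=10*np.clip((a-.4)/.5,0,1)
    p=fp(a,50,158,11.5)-tx*off/1000
    best=-1
    for x in np.linspace(10,90,41):
        for rr in np.linspace(152,164,13):
            w=fp(a,x,rr,11.5)-p
            if abs(w@tx)<=.0101 and abs(w@ty)<=.020: best=max(best,w[2])
    p=p.copy(); p[2]+=best if a<1.3 else 0.004
    return p
if __name__=="__main__":
    al=np.r_[np.arange(1.75,.29,-.05),np.arange(.275,-.03,-.025)]
    prev=tcp(1.75)
    print("start",prev.round(4))
    for a in al[1:]:
        p=tcp(a); d=(p-prev)*1000; prev=p
        print(round(a,3),p.round(4),[round(float(d@t),1) for t in (tx,ty,tz)])
E
python3 path.py
```

```text
start [0.4433 0.2463 0.27  ]
1.7 [0.4429 0.2385 0.2693] [7.9, -0.2, 0.7]
1.65 [0.4425 0.2306 0.2683] [7.8, -0.3, 1.1]
1.6 [0.4423 0.2228 0.2668] [7.8, -0.5, 1.4]
1.55 [0.4422 0.2151 0.265 ] [7.7, -0.6, 1.8]
1.5 [0.4423 0.2075 0.2628] [7.6, -0.7, 2.2]
1.45 [0.4424 0.2    0.2603] [7.5, -0.8, 2.5]
1.4 [0.4427 0.1927 0.2574] [7.3, -0.9, 2.9]
1.35 [0.4431 0.1854 0.2541] [7.2, -1.0, 3.2]
1.3 [0.4437 0.1784 0.2526] [7.0, -1.1, 1.6]
1.25 [0.4443 0.1715 0.2487] [6.8, -1.2, 3.9]
1.2 [0.4451 0.1649 0.2444] [6.6, -1.3, 4.2]
1.15 [0.446  0.1584 0.2399] [6.3, -1.4, 4.5]
1.1 [0.447  0.1522 0.2351] [6.1, -1.5, 4.8]
1.05 [0.4481 0.1463 0.23  ] [5.8, -1.6, 5.1]
1.0 [0.4493 0.1406 0.2246] [5.6, -1.7, 5.4]
0.95 [0.4506 0.1352 0.2189] [5.3, -1.8, 5.6]
0.9 [0.452  0.1301 0.2131] [5.0, -1.9, 5.9]
0.85 [0.4535 0.1243 0.2074] [5.7, -1.9, 5.6]
0.8 [0.455  0.1188 0.2015] [5.3, -2.0, 5.9]
0.75 [0.4566 0.1137 0.1953] [5.0, -2.1, 6.2]
0.7 [0.4583 0.1089 0.1888] [4.6, -2.1, 6.5]
0.65 [0.4601 0.1044 0.182 ] [4.3, -2.2, 6.7]
0.6 [0.462  0.1003 0.1751] [3.9, -2.2, 7.0]
0.55 [0.4639 0.0966 0.1676] [3.5, -2.3, 7.4]
0.5 [0.4659 0.0933 0.1601] [3.2, -2.3, 7.5]
0.45 [0.468  0.0903 0.1524] [2.8, -2.3, 7.6]
0.4 [0.4701 0.0877 0.1447] [2.4, -2.3, 7.7]
0.35 [0.4724 0.0865 0.1369] [1.0, -2.4, 7.8]
0.3 [0.4747 0.0857 0.1293] [0.6, -2.4, 7.6]
0.275 [0.4759 0.0854 0.1257] [0.2, -1.2, 3.6]
0.25 [0.477  0.0853 0.1221] [0.1, -1.2, 3.6]
0.225 [0.4782 0.0852 0.1184] [-0.0, -1.2, 3.6]
0.2 [0.4794 0.0852 0.1148] [-0.1, -1.2, 3.6]
0.175 [0.4806 0.0854 0.1112] [-0.2, -1.2, 3.6]
0.15 [0.4818 0.0856 0.1076] [-0.3, -1.2, 3.6]
0.125 [0.483  0.0859 0.1039] [-0.4, -1.2, 3.6]
0.1 [0.4843 0.0864 0.1003] [-0.5, -1.2, 3.6]
0.075 [0.4855 0.0869 0.0968] [-0.6, -1.2, 3.6]
0.05 [0.4867 0.0875 0.0932] [-0.7, -1.2, 3.6]
0.025 [0.4879 0.0882 0.0896] [-0.8, -1.2, 3.6]
-0.0 [0.4892 0.0891 0.0861] [-0.9, -1.2, 3.5]
-0.025 [0.4904 0.09   0.0826] [-1.0, -1.1, 3.5]
```

Emit:
{"name": "step_arm", "arguments": {
  "commands": [
    [[0, 0, -20], 0],
    [[0, 0, -40], 0],
    [[0, 0, -45], 0],
    [[0, 0, -45], 0],
    [[0, 0, -25], 0],
    [[0, 0, -10], 0],
    [[0, 0, 0], 5.7],
    [[-15, 9, 0], 0],
    [[-30, 18, 0], 0],
    [[-33, 20, 0], 0],
    [[-28, 17, 0], 0],
    [[-15, 8.5, 0], 0],
    [[0, 0, 0], 0],
    [[0, 0, 0], 0]
  ],
  "gripper": 1,
  "grip_force": 15
}}

```text
time_s: 17.12
tcp_pos: [0.443, 0.2738, 0.3687]
eef_rot: [180.0, -0.0, -94.9]
contact_force: [-0.2, 0.2, 0.2]
gripper_width: 0.0003
```

```bash
python3 look2.py 8
python3 - <<'E'
from plant import imaging
import cv2
c=imaging.capture("scene"); cv2.imwrite("pics/s8.png",cv2.resize(c["img"][0:220,190:390,::-1],None,fx=2.7,fy=2.7,interpolation=2))
E
```

```text
(250, 170) [  20.3  153.6 -103.7]
(290, 170) [-50.  160.4 -84.1]
(250, 200) [  21.6  207.3 -122.9]
(290, 200) [ -50.2  214.4 -101. ]
(270, 230) [ -13.7  267.9 -130.5]
```

View pics/s8.png

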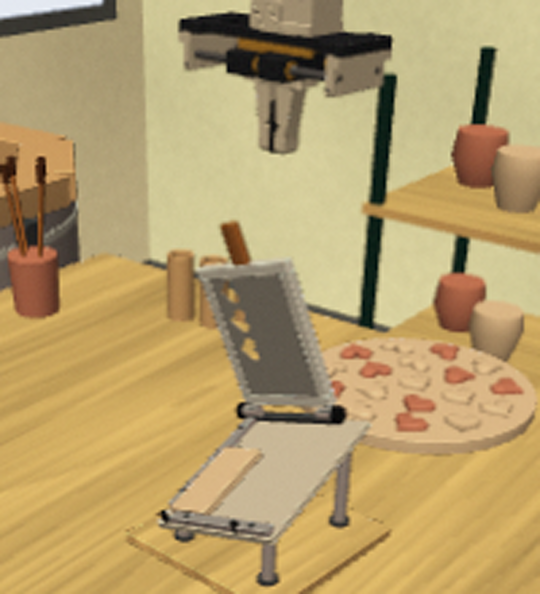

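View pics/w8.png

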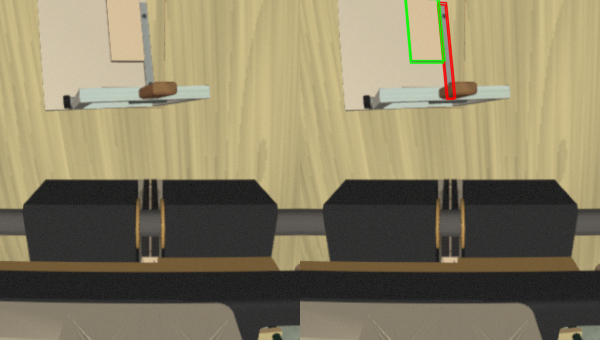

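The tile is seated, and its outline matches in the wrist picture. The frame's handle at crop (157,90) is in line with the shut fingers. Going down behind the frame, then pushing.

Emit:
{"name": "step_arm", "arguments": {
  "commands": [
    [[0, 0, 15], 0],
    [[0, 0, 30], 0],
    [[0, 0, 30], 0],
    [[0, 0, 16], 0],
    [[0, 0, 7], 0],
    [[0, 0, 0], 0]
  ]
}}

```text
time_s: 18.02
tcp_pos: [0.4432, 0.2741, 0.2712]
eef_rot: [-180.0, -0.0, -94.9]
contact_force: [-0.0, -0.0, 0.9]
gripper_width: 0.0007
```

Emit:
{"name": "step_arm", "arguments": {
  "commands": [
    [[6, 0, 0], 0],
    [[7, 0, 0], 0],
    [[7, 0, 0], 0],
    [[7, 0, 0], 0],
    [[7, 0, 1], 0],
    [[7.5, 0, 1], 0],
    [[7.5, -0.5, 1.5], 0],
    [[7.5, -0.5, 2], 0],
    [[7.5, -0.5, 2], 0]
  ]
}}

```text
time_s: 19.15
tcp_pos: [0.4393, 0.2098, 0.2636]
eef_rot: [-180.0, 0.0, -94.9]
contact_force: [1.2, 2.3, 2.0]
gripper_width: 0.0005
```

```bash
cat > ang.py <<'E'
from wire import *
from plant import imaging,r
import sys
T=bedT(*np.load("pics/q.npy")); s=r.get_state(); print(s["tcp_pos"].round(4),s["contact_force"].round(1))
c=imaging.capture("scene"); Q=(cloud(c)-T[:3,3])@T[:3,:3]*1000
d=Q[...,1:]-[158,12]; rr=np.hypot(d[...,0],d[...,1]); a=np.arctan2(d[...,1],-d[...,0])
m=(Q[...,0]>0)&(Q[...,0]<100)&(rr>50)&(rr<140)&(a>.12)&(a<2.1); print(m.sum(),np.percentile(a[m],[10,25,50,75,90]).round(3))
cv2.imwrite(f"pics/a{sys.argv[1]}.png",cv2.resize(c["img"][20:220,190:390,::-1],None,fx=2.7,fy=2.7,interpolation=2))
E
python3 ang.py 1
```

```text
[0.4393 0.2098 0.2636] [1.2 2.3 2. ]
653 [1.504 1.512 1.52  1.528 1.536]
```

View pics/a1.png

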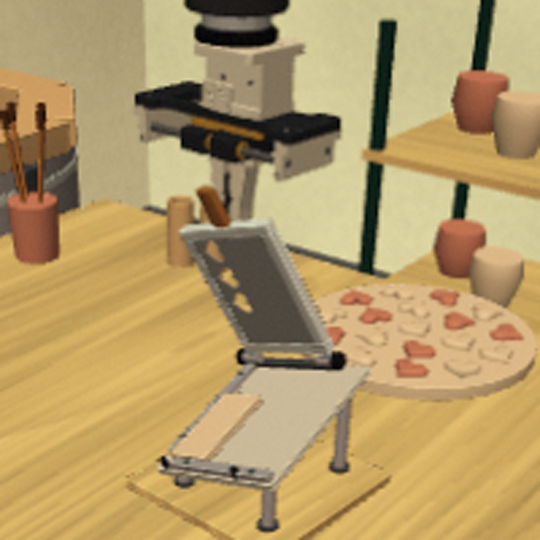

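Frame at 1.52 rad and following the plan. Continuing the arc.

Emit:
{"name": "step_arm", "arguments": {
  "commands": [
    [[5, -1.5, 2], 0],
    [[7.5, -1.5, 2.5], 0],
    [[7.3, -1.5, 2.9], 0],
    [[7.2, -1.5, 3.0], 0],
    [[7, -1.1, 2.5], 0],
    [[6.8, -1.2, 3.5], 0],
    [[6.6, -1.3, 4.2], 0],
    [[6.3, -1.4, 4.5], 0],
    [[6.1, -1.5, 4.8], 0],
    [[5.8, -1.6, 5.1], 0],
    [[5.6, -1.7, 5.4], 0],
    [[5.3, -1.8, 5.6], 0],
    [[5, -1.9, 5.9], 0]
  ]
}}

```text
time_s: 20.82
tcp_pos: [0.4516, 0.127, 0.2113]
eef_rot: [180.0, -0.0, -94.9]
contact_force: [-0.2, 2.4, 0.4]
gripper_width: 0.0004
```

```bash
python3 ang.py 2
```

```text
[0.4516 0.127  0.2113] [-0.2  2.4  0.4]
209 [0.9   0.902 0.905 0.908 0.912]
```

View pics/a2.png

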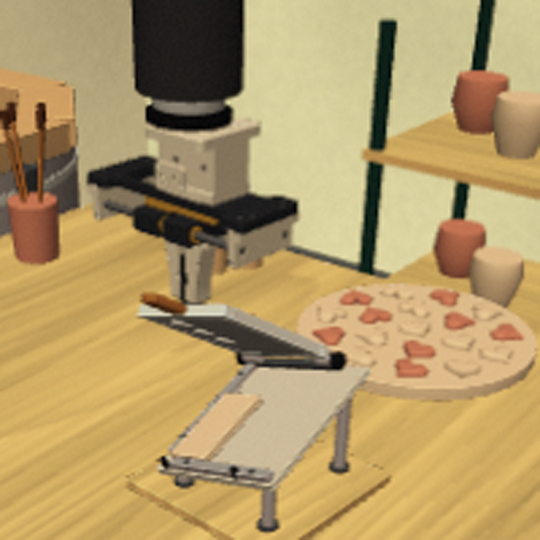

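Frame at 0.905, as planned. Continuing.

Emit:
{"name": "step_arm", "arguments": {
  "commands": [
    [[4, -1.9, 5], 0],
    [[5, -2, 5.9], 0],
    [[4.5, -2.1, 6.2], 0],
    [[4.5, -2.1, 6.5], 0],
    [[4, -2.2, 6.7], 0],
    [[3.5, -2.2, 7], 0],
    [[3.5, -2.3, 7.4], 0],
    [[3, -2.3, 7.5], 0],
    [[2.5, -2.3, 7.6], 0],
    [[2, -2.3, 7.7], 0],
    [[1, -2.4, 7.5], 0],
    [[0.6, -2.4, 6.5], 0]
  ]
}}

```text
time_s: 22.38
tcp_pos: [0.4745, 0.0869, 0.1295]
eef_rot: [180.0, -0.0, -94.9]
contact_force: [-1.6, 0.4, 1.3]
gripper_width: 0.0002
```

```bash
python3 ang.py 3
```

```text
[0.4745 0.0869 0.1295] [-1.6  0.4  1.3]
172 [0.328 0.332 0.338 0.346 0.381]
```

View pics/a3.png

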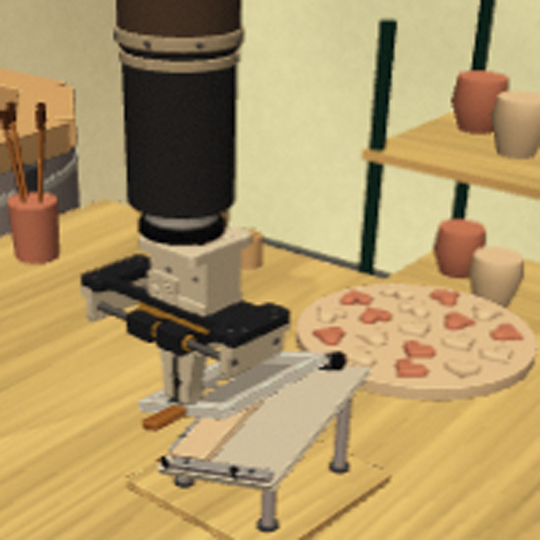

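Frame close to 0.3 and the fingers are on the free bar. Slower now.

Emit:
{"name": "step_arm", "arguments": {
  "commands": [
    [[0, -1.2, 3.6], 0],
    [[0, -1.2, 3.6], 0],
    [[0, -1.2, 3.6], 0],
    [[0, -1.2, 3.6], 0],
    [[0, -1.2, 3.6], 0],
    [[-0.3, -1.2, 3.6], 0],
    [[-0.4, -1.2, 3.6], 0],
    [[-0.5, -1.2, 3.6], 0],
    [[-0.6, -1.2, 3], 0],
    [[-0.6, -1, 2], 0],
    [[0, 0, 0], 0]
  ]
}}

```text
time_s: 23.8
tcp_pos: [0.4868, 0.0886, 0.0962]
eef_rot: [-180.0, 0.0, -94.9]
contact_force: [-0.1, 0.4, -0.6]
gripper_width: 0.0006
```

Emit:
{"name": "step_arm", "arguments": {
  "commands": [
    [[-0.4, -0.6, 2], 0],
    [[-0.4, -0.5, 1.5], 0],
    [[-0.3, -0.5, 1.5], 0],
    [[0, 0, 0], 0]
  ]
}}

```text
time_s: 24.3
tcp_pos: [0.4885, 0.0896, 0.0913]
eef_rot: [-180.0, 0.0, -94.9]
contact_force: [-0.8, -0.7, -0.0]
gripper_width: 0.0004
```

Emit:
{"name": "step_arm", "arguments": {
  "commands": [
    [[-0.3, -0.3, 1], 0],
    [[-0.3, -0.3, 1], 0],
    [[-0.3, -0.3, 1], 0],
    [[0, 0, 0], 0]
  ]
}}

```text
time_s: 24.8
tcp_pos: [0.4894, 0.0904, 0.0883]
eef_rot: [-180.0, 0.0, -94.9]
contact_force: [0.5, -0.8, 1.0]
gripper_width: 0.0005
```

Emit:
{"name": "step_arm", "arguments": {
  "commands": [
    [[-0.2, -0.3, 1], 0],
    [[0, 0, 0], 0]
  ]
}}

```text
time_s: 25.05
tcp_pos: [0.4897, 0.0905, 0.0873]
eef_rot: [-180.0, 0.0, -94.9]
contact_force: [0.1, -0.6, 1.3]
gripper_width: 0.0006
```

Emit:
{"name": "step_arm", "arguments": {
  "commands": [
    [[-0.2, -0.3, 1], 0],
    [[0, 0, 0], 0]
  ]
}}

```text
time_s: 25.3
tcp_pos: [0.49, 0.0907, 0.0863]
eef_rot: [-180.0, 0.0, -94.9]
contact_force: [0.9, -0.7, 0.9]
gripper_width: 0.0005
```

```bash
cat > fr.py <<'E'
from wire import *
from plant import imaging,r
import sys
T=bedT(*np.load("pics/q.npy")); s=r.get_state(); print(s["tcp_pos"].round(4),s["contact_force"].round(1))
for n in ("scene","top"):
    c=imaging.capture(n); Q=(cloud(c)-T[:3,3])@T[:3,:3]*1000
    # frame top surface heights vs y (bars)
    for nm,m in (("sideA x-8..0",(Q[...,0]>-8)&(Q[...,0]<0)),("sideB x100..108",(Q[...,0]>100)&(Q[...,0]<108))):
        m=m&(Q[...,1]>10)&(Q[...,1]<140)&(Q[...,2]>14)&(Q[...,2]<70); P=Q[m]
        if len(P)>20: 
            f=np.polyfit(P[:,1]-158,P[:,2],1); print(n,nm,len(P),"angle",(-f[0]).round(4),"height at hinge",f[1].round(2))
    if n=="scene": cv2.imwrite(f"pics/f{sys.argv[1]}.png",cv2.resize(c["img"][90:220,220:350,::-1],None,fx=4,fy=4,interpolation=2))
E
python3 fr.py 1
```

```text
[0.49   0.0907 0.0863] [ 0.9 -0.7  0.9]
scene sideB x100..108 87 angle 0.018 height at hinge 20.88
top sideA x-8..0 68 angle 0.0002 height at hinge 25.17
```

View pics/f1.png

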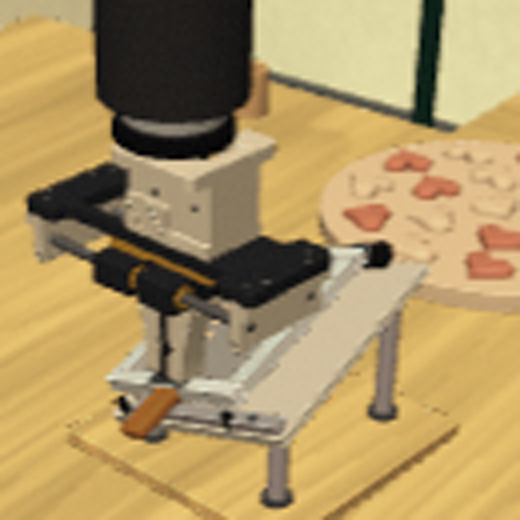

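Nearly down: the bar still sits slightly high in the picture. Continuing until the rests take the load.

Emit:
{"name": "step_arm", "arguments": {
  "commands": [
    [[-0.2, -0.3, 1], 0],
    [[0, 0, 0], 0]
  ]
}}

```text
time_s: 25.65
tcp_pos: [0.4903, 0.0909, 0.0853]
eef_rot: [-180.0, 0.0, -94.9]
contact_force: [0.1, -0.0, 1.1]
gripper_width: 0.0005
```

Emit:
{"name": "step_arm", "arguments": {
  "commands": [
    [[-0.2, -0.3, 1], 0],
    [[0, 0, 0], 0]
  ]
}}

```text
time_s: 25.9
tcp_pos: [0.4906, 0.0911, 0.0843]
eef_rot: [-180.0, 0.0, -94.9]
contact_force: [1.0, 0.6, 1.0]
gripper_width: 0.0003
```

Emit:
{"name": "step_arm", "arguments": {
  "commands": [
    [[-0.2, 0, 1], 0],
    [[0, 0, 0], 0]
  ]
}}

```text
time_s: 26.15
tcp_pos: [0.4908, 0.0912, 0.0837]
eef_rot: [-180.0, 0.0, -94.9]
contact_force: [-1.4, -1.1, 6.3]
gripper_width: 0.0007
```

Emit:
{"name": "step_arm", "arguments": {
  "commands": [
    [[0, 0, 0.6], 0],
    [[0, 0, 0], 0]
  ]
}}

```text
time_s: 26.4
tcp_pos: [0.4909, 0.0912, 0.0835]
eef_rot: [-180.0, 0.0, -94.9]
contact_force: [-1.3, -0.1, 9.4]
gripper_width: 0.0006
```

```bash
python3 fr.py 2
```

```text
[0.4909 0.0912 0.0835] [-1.3 -0.1  9.4]
scene sideB x100..108 92 angle 0.0034 height at hinge 20.6
top sideA x-8..0 66 angle 0.0021 height at hinge 23.02
```

Emit:
{"name": "step_arm", "arguments": {
  "commands": [
    [[0, 0, 0.8], 0],
    [[0, 0, 0], 0],
    [[0, 0, 0], 0]
  ]
}}

```text
time_s: 26.88
tcp_pos: [0.491, 0.0912, 0.0832]
eef_rot: [-179.9, 0.0, -94.8]
contact_force: [-4.0, -0.9, 14.4]
gripper_width: 0.0003
```

Emit:
{"name": "step_arm", "arguments": {
  "commands": [
    [[0, 0, -3], 0],
    [[0, 0, -10], 0],
    [[0, 0, -30], 0],
    [[0, 0, -45], 0],
    [[10, 0, -50], 0],
    [[25, 0, -30], 0],
    [[40, 0, -15], 0],
    [[45, 0, 0], 0],
    [[45, 0, 0], 0],
    [[30, 0, 0], 0],
    [[10, 0, 0], 0],
    [[0, 0, 0], 0]
  ]
}}

```text
time_s: 28.38
tcp_pos: [0.473, -0.1133, 0.265]
eef_rot: [180.0, 0.0, -95.0]
contact_force: [-0.4, -0.7, 0.3]
gripper_width: 0.0007
```

```bash
python3 fr.py 3;  python3 - <<'E'
from wire import *
from plant import imaging
c=imaging.capture("top"); cv2.imwrite("pics/end_top.png",c["img"][:,:,::-1]); T=bedT(*np.load("pics/q.npy"))
b=cv2.resize(c["img"][200:340,140:280,::-1],None,fx=4,fy=4,interpolation=2); d=b.copy()
draw(d,c,T,box(0,50,0,100,0,10),(0,255,0),4,np.array([140,200]))
cv2.imwrite("pics/end_crop.png",cv2.resize(np.hstack([b,d]),(800,400)))
c=imaging.capture("scene"); cv2.imwrite("pics/end_sc.png",c["img"][:,:,::-1])
E
```

```text
[ 0.473  -0.1133  0.265 ] [-0.4 -0.7  0.3]
scene sideA x-8..0 110 angle 0.0085 height at hinge 21.04
scene sideB x100..108 125 angle 0.0091 height at hinge 21.35
```

View pics/f3.png

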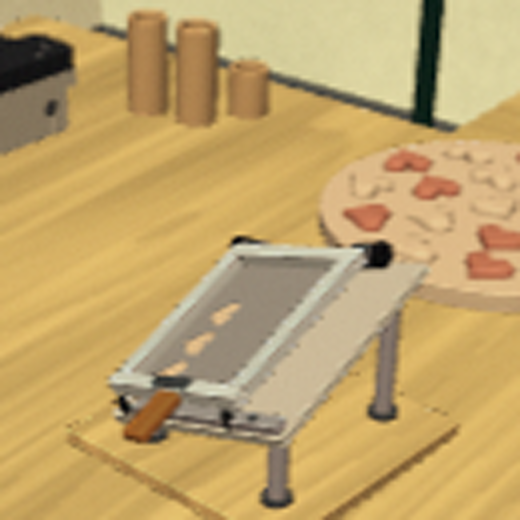

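View pics/end_crop.png

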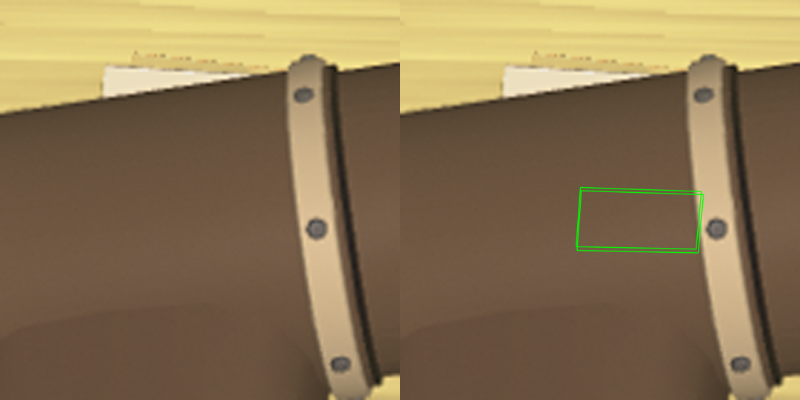

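View pics/end_top.png

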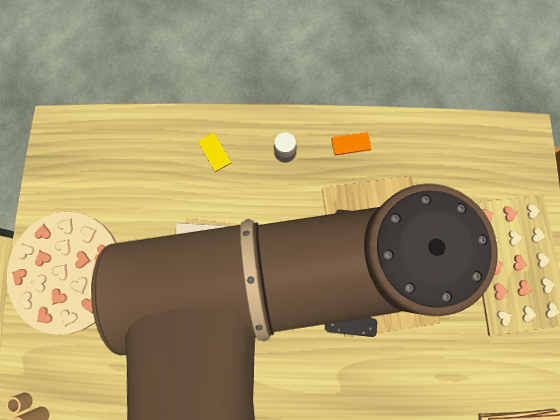

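The scene picture shows the frame down with the handle past the low edge, but the measured angle of 0.009 leaves some doubt and the arm blocks the top camera. I will look from above with the wrist camera and then clear the arm.

Emit:
{"name": "step_arm", "arguments": {
  "commands": [
    [[-10, 0, -20], 0],
    [[-25, 0, -30], 0],
    [[-40, 0, -30], 0],
    [[-45, 0, -10], 0],
    [[-45, 0, 0], 0],
    [[-45, 0, 0], 0],
    [[-40, 0, 0], 0],
    [[-25, 0, 0], 0],
    [[-10, 0, 0], 0],
    [[0, 0, 0], 0],
    [[0, 0, 0], 0]
  ]
}}

```text
time_s: 29.95
tcp_pos: [0.4973, 0.1704, 0.3551]
eef_rot: [-180.0, 0.0, -94.9]
contact_force: [0.4, -0.6, -0.3]
gripper_width: 0.001
```

Run:
```python
from wire import *
from plant import imaging,r
T=bedT(*np.load("pics/q.npy")); 
def rep(n,Q):
    for nm,x0,x1,y0,y1,z0,z1 in (("bed x120..142",120,142,10,140,-6,6),("barA",-8,0,10,140,15,35),("barB",100,108,10,140,15,35),("free bar",0,100,-3,3,15,35),("sheet",10,90,20,130,8,35)):
        m=(Q[...,0]>x0)&(Q[...,0]<x1)&(Q[...,1]>y0)&(Q[...,1]<y1)&(Q[...,2]>z0)&(Q[...,2]<z1); P=Q[m]
        if len(P)>30: f=np.polyfit(P[:,1]-76,P[:,2],1); print(n,nm,len(P),"slope dz/dy",f[0].round(4),"mid h",f[1].round(2),"med",np.median(P[:,2]).round(2))
s=r.get_state(); print(s["time_s"],s["tcp_pos"])
c=imaging.capture("wrist"); Tw=wristT(s,c); rep("wrist",(cloud(c,Tw)-T[:3,3])@T[:3,:3]*1000)
a=c["img"][:,:,::-1].copy(); d=a.copy()
draw(d,c,T,box(0,50,0,100,0,10),(0,255,0),1,np.zeros(2),Tw); draw(d,c,T,box(-10,110,-6,158,23.5,23.5),(0,0,255),1,np.zeros(2),Tw)
cv2.imwrite("pics/w9.png",np.hstack([a[20:320,100:400],d[20:320,100:400]]))
c=imaging.capture("scene"); rep("scene",(cloud(c)-T[:3,3])@T[:3,:3]*1000)
Q0=(np.load("pics/sceneW.npy")-T[:3,3])@T[:3,:3]*1000; rep("scene0",Q0)
```

```text
29.95 [0.49726493 0.17036993 0.35508498]
wrist bed x120..142 1386 slope dz/dy -0.0035 mid h 0.63 med 0.63
wrist barA 431 slope dz/dy -0.002 mid h 23.92 med 23.87
wrist barB 529 slope dz/dy 0.0015 mid h 24.01 med 24.05
wrist free bar 279 slope dz/dy -0.0011 mid h 24.68 med 24.56
wrist sheet 3841 slope dz/dy 0.004 mid h 13.1 med 13.26
scene bed x120..142 218 slope dz/dy -0.0001 mid h 0.73 med 0.82
scene barA 98 slope dz/dy -0.0038 mid h 21.98 med 23.15
scene barB 118 slope dz/dy 0.0051 mid h 22.35 med 23.58
scene free bar 43 slope dz/dy -0.0025 mid h 24.84 med 24.67
scene sheet 518 slope dz/dy 0.0046 mid h 13.66 med 13.74
scene0 bed x120..142 216 slope dz/dy -0.0005 mid h 0.82 med 0.84
```

View pics/w9.png

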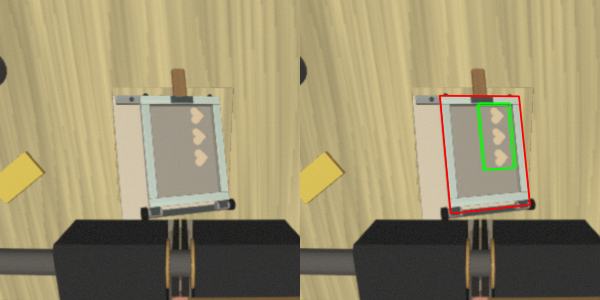

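The frame is fully down. The side bars are parallel to the bed within about 0.005 rad and 23.3 mm above it (23.5 expected), and cream tile shows through all three hearts (crop (197,116), (199,136), (201,158)). The arm touches nothing, so I am handing in.

```bash
python3 -c "
from plant import close_job
print(close_job())"
```

```text
the job is handed in; nothing more can be done
None
```

The oblong tile is in the jig's corner against both fences, the stencil frame is fully down over it, and the job was handed in at about 30 s of the 54 s allowed.

- **Laying the tile:** I gripped it across its short side and lowered it until its high long edge lay on the bed, pivoting in a light grip of 3–4 N. I let go about 35 mm short of the lower fence, and it slid home by itself. The tool could only point straight down, so the low long edge, which I put at roughly 15 mm above the bed from geometry, tipped down at release rather than being set flat.
- **Tile check:** Before the frame moved, the wrist camera showed the tile flat on the bed, with a slope under 1 mrad. Its edges were 1 mm from both fences, which is within the 2 mm calibration.
- **Closing the frame:** I pushed the free bar down with shut fingers to a hard stop. Forces stayed at a few newtons on the way, rising to 14 N on the rests.
- **Frame check:** The wrist camera put the side bars 23.3 mm above the bed (23.5 expected) and parallel to it. Cream tile shows through all three hearts.
- **Disagreeing or missing checks:** Earlier scene-camera fits gave the frame 0.009 rad. A later fit with tighter limits gave ±0.005 rad with opposite signs on the two bars, so I took this as noise. The top camera's last view was blocked by the arm. The square tile and coaster were last seen undisturbed in the wrist view after the lift; I did not check them again at the end.

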